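Set the photometer to its green filter and take a reading

TASK

Get the filter photometer on the bench ready and start a measurement, using only your fingertips: push the filter turret round by its tabs until the green filter has clicked into place under the lamp head, and push the sliding light shield fully shut over the sample well. Only when both are set, press the white read button right down and let it come up again. Lift nothing, do not shove the photometer about, and leave the other things on the bench where they are.

Things in the scene. Friction and masses are not known exactly. Their poses are not given: they have to be found in the camera images.
- photometer: Bench filter photometer, light grey, 206 mm deep (x), 276 mm wide (y), about 3 kg, loose on rubber feet. Origin: centre of its underside; x points to its back, y to its left (seen from its front, where the robot is), z up. Its deck is at z 70 mm and carries the turret (axis x -15, y +52), the lamp head, the sample chamber and the read button (x -74, y -85).
- lamp_head (a point): Front lower edge centre of the lamp head, 94 mm above the bench. In the photometer's frame the dark head spans x -5 to +97, y +29 to +75, z 94 to 130 mm, over the back of the turret; its column (x 63 to 97) goes down to the deck. The turret's tabs pass beneath it with 5 mm to spare; a fingertip does not fit there.
- turret (a joint): Angle (rad) of the six-position filter turret; it turns endlessly both ways, positive anticlockwise from above, 0 or 2 pi with the green filter under the lamp head. A sprung ball detent holds it every 1.047 rad: about 0.15 N m starts it off a position; pushed beyond halfway it clicks on into the next one by itself and stays.
- turret_axis (a point): On the turret's axis, 89 mm above the bench (top of the tabs). Aluminium disc, radius 44, top at 84 mm, with six 20 mm filters; anticlockwise from above: green, blue, violet, red, orange, yellow. In line with each filter a dark tab 8 mm wide juts out to radius 76, from 73 to 89 mm above the bench, with a dot of its colour. Between tabs there is free space over the deck for a fingertip.
- green_filter (a point): Centre of the green filter's top face on the turret, 30 mm from the turret's axis. Its tab lies on the same radius.
- beam (a point): Point in the light beam under the lamp head, 30 mm from the turret's axis towards the photometer's back (+x), at filter height. The filter that stands here is the one in use; a white index line on the head's front marks it.
- shield (a joint): Travel (m) of the flat dark steel light shield along the sample chamber, towards the photometer's back (+x): 0 fully open, 0.056 fully shut against its stop. It stays where it is left; about 1 N slides it. The chamber is a black block at x -46 to +90, y -115 to -55, z to 87 mm in the photometer's frame, with rails along its sides to z 95.
- shield_tab (a point): Top centre of the light shield's upright tab, 112 mm above the bench. The tab is 6 mm thick (x), 32 mm wide (y) and stands 21 mm above the shield plate (plate top 91 mm above the bench). Push it from the robot's side towards the photometer's back.
- read_button (a joint): Travel (m) of the white read button, 0 up, 0.005 fully down; spring return, about 4 N fully down.
- read_button_top (a point): Centre of the top of the white round read button (26 mm across), 82 mm above the bench when up; it is pressed straight down.
- universal_red: Sample tube with a red cap, 29 mm across, 75 mm tall, loose bystander; origin at the centre of its underside.
- universal_white: Sample tube with a white cap, 29 mm across, 75 mm tall, loose bystander; origin at the centre of its underside.
- universal_blue: Sample tube with a blue cap, 29 mm across, 75 mm tall, loose bystander; origin at the centre of its underside.
- reagent_bottle: Small bottle with a blue cap, 56 mm across, 105 mm tall, loose bystander; origin at the centre of its underside.
- timer: White digital timer lying flat, 76 x 76 x 18 mm, loose bystander; origin at the centre of its underside.

How it is judged (in metres and radians):
On the way, in this order (a step that is already met when the one before it is completed fails the run):
1. the green filter is indexed under the lamp head and the light shield is fully shut (horizontal distance between green_filter and beam below 0.003 m and velocity of joint turret between -0.3 and 0.3 rad/s and value of joint shield above 0.052 m), for 0.2 s.
2. the read button is pressed down with the green filter in the beam and the shield shut (horizontal distance between green_filter and beam below 0.003 m and value of joint shield above 0.052 m and value of joint read_button above 0.0035 m), for 0.05 s.
At the end, for the whole second after the job is handed in: Green filter within 3 mm of the beam, turret still; light shield within 4 mm of its stop; read button pressed at least 3.5 mm after both were set and up again (within 1 mm); photometer flat on the bench, within 25 mm of its start; nothing else moved over 20 mm (horizontal distance between green_filter and beam below 0.003 m and value of joint shield above 0.052 m and value of joint read_button below 0.001 m and velocity of joint turret between -0.05 and 0.05 rad/s and distance of photometer from where it was at the start of the episode below 0.025 m and angle between photometer's own z axis and vertical below 0.03 rad and distance of each of universal_red, universal_white, universal_blue, reagent_bottle, timer from where it was at the start of the episode below 0.02 m); the robot touches nothing.
It fails at once if the read button is pressed while the green filter is not in the beam or the light shield is not shut (value of joint read_button above 0.0035 m and (not (horizontal distance between green_filter and beam below 0.003 m) or not (value of joint shield above 0.052 m))).
It fails at once if the photometer is lifted, tipped or shoved more than 25 mm (distance of photometer from where it was at the start of the episode above 0.025 m or height (world z) of photometer above 0.006 m or angle between photometer's own z axis and vertical above 0.06 rad).
It fails at once if the photometer is pushed with something other than the fingers (contact force between the arm and photometer above 5 N).
It fails at once if a bystander is lifted or moved more than 20 mm (distance of any of universal_red, universal_white, universal_blue, reagent_bottle, timer from where it was at the start of the episode above 0.02 m).
It also fails if it takes over 61 s, if anything falls off the work surface, if the arm or the gripper's body presses on something with over 40 N, if the wrist force passes 120 N, or if a joint passes its speed limit or range.

ROBOT

A 6-joint arm with a two-finger parallel gripper is mounted at the origin on a cart in front of the work surface, level with it; the furniture and walls round the work are solid. World frame = base frame: x ahead of the robot, y to its left, z up, the work surface at z = 0. Lengths are in m, angles in degrees, forces in N, time in s.
With the tool pointing down it reaches from about 0.325 to 0.775 m from the base axis. Payload 5.5 kg.
Tool frame: the origin (TCP) lies at the centre of the arm's flange, where the gripper is bolted on; the fingertips stand 182 mm ahead of it and the grasp point (between the pads) lies 163 mm ahead of it; z points along the fingers, y is the line along which they close (so a half turn about z gives the same grasp; the last joint's range is limited). The gripper opens to 88 mm and grips with 3 to 60 N. Pads are 20 mm wide; open, the fingers measure 115 mm over their backs; the gripper's body (75 mm by 178 mm) begins 61 mm behind the grasp point.
Start: joints at [66.366, 5.22, 70.514, -0, 104.267, -3.249], TCP at [0.209, 0.562, 0.405] pointing down, gripper open.
Joint ranges: [-164.24, 164.24], [-49.07, 125.15], [9.68, 141.18], [-86.29, 266.29], [3.28, 154.24], [-151.56, 151.56]. Speed limits (degrees/s): [147.25, 147.25, 172.46, 180, 180, 180].

INTERFACE

Orientations are given as [roll, pitch, yaw] about the fixed x, y, z axes, in that order (R = Rz(yaw) Ry(pitch) Rx(roll)).
In Python, from station import r gives the robot as it stands. The module is installed in compiled form; this text tells all that it offers. Calls block until the motion is done:
- r.reach(position, orientation): joint-space move of the TCP to a pose.
- r.servo_line(position, rotation=None, speed=0.15): straight line of the TCP; rotation=None keeps the orientation; speed is the mean speed in m/s.
- r.move_joints(angles): joint-space move.
- r.let_go() and r.grab(squeeze=None): open the fingers fully, or close them until they stop; squeeze is the grip in N (None keeps the last).
- r.wait(seconds).
- r.inverse_kinematics(position, orientation): joint angles nearest the present ones, or None.
- r.sense(): the state.
- r.snapshot(name): name is "side" or "top" or "wrist"; returns a dict with "frame" (400x640x3 uint8, red, green, blue), "fx", "fy", "cx", "cy" (pixels), "R" (3x3) and "t" (3): a world point X has camera coordinates R X + t. Camera axes: x right, y down, z forward; pixel columns grow to the right and rows downward; lengths in m; the calibration is good to about 2 mm. The wrist camera is an equidistant fisheye: a pixel r from the principal point sees the ray r / f radians off the axis. A picture is of the moment at which its call begins. There is no depth.
A pose or a line that the arm cannot do raises r.IKError and nothing moves.
- r.hand_in(): hands the job in; it is judged then, once.
The state is a dict: "clock": time; "joints": joint angles; "joint_vel": joint speeds; "joint_torque": joint torques, N m; "tcp_pos": TCP position; "orientation": TCP orientation; "contact_force": force on the tool from outside, world axes, zero at the start; "torque": the same for the moment, N m; "opening": finger opening in m; "gripper_force": force on a finger pad.
Only numpy, scipy, OpenCV 4.12 (cv2) and the standard library are available. Lean on these libraries where they do the work, as an engineer would, in place of code of your own. Each camera call takes 0.05 s, during which the arm holds its last target. There are 200 camera calls.

## Working session

There is one attempt and no reset: what is moved stays moved. The work goes in short steps, each a Python script; the robot and the scene stay as the last script left them, time stands still between calls to the robot, and variables do not carry over. Pictures are saved under pics/ and viewed, at most 10 in all, crops included, and the job is handed in when it is done.

```bash
mkdir -p pics; python3 - <<'E'
from station import r
import cv2,pickle
d={}
for n in("top","side"):
    s=r.snapshot(n);d[n]=s;cv2.imwrite(f"pics/{n}0.png",s["frame"][:,:,::-1]);print(n,s["fx"],s["cx"],s["R"],s["t"])
pickle.dump(d,open("s0.pkl","wb"));print(r.sense())
E
```

```text
top 499.072472109034 325.9411072199701 [[-0.02890899 -0.99958103 -0.00142586]
 [-0.99174179  0.02886052 -0.12496119]
 [ 0.12494999 -0.00219841 -0.99216061]] [0.33470658 0.50754138 1.14856   ]
side 401.53901866470113 313.9423716020781 [[ 0.93540422 -0.35347534 -0.00861038]
 [-0.22205829 -0.56833541 -0.79226572]
 [ 0.27515281  0.7430007  -0.61011547]] [-0.3764622   0.36176631  0.57770842]
{'clock': 0.1, 'joints': array([ 6.63652934e+01,  5.25917740e+00,  7.05741601e+01,  4.80942450e-04,
        1.04265826e+02, -3.24806036e+00]), 'joint_vel': array([ 0.00524986, -0.02442356, -0.13836088,  0.07430974, -0.00566011,
       -0.06200264]), 'joint_torque': array([ 2.93044934e-03, -4.47853482e+01, -4.07574534e+01,  7.01287156e-02,
        2.82231497e-02, -1.53668948e-04]), 'tcp_pos': array([0.20902979, 0.56247311, 0.40362375]), 'orientation': array([-1.79901022e+02, -6.08405619e-03,  1.59613467e+02]), 'contact_force': array([0.37191624, 0.117497  , 0.65173164]), 'torque': array([ 0.01223231, -0.04988365,  0.00945375]), 'gripper_force': 0.0, 'opening': 0.0877123197745002}
```

View pics/top0.png

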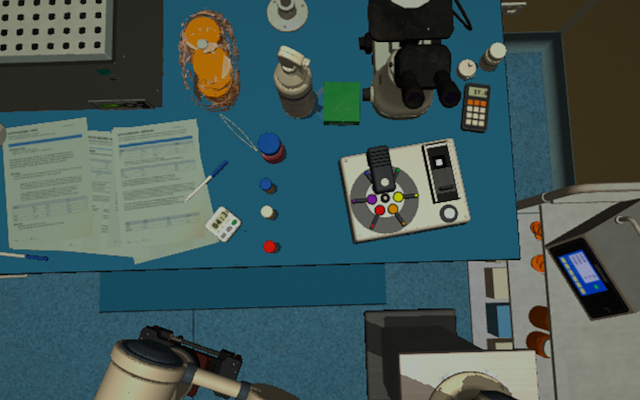

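View pics/side0.png

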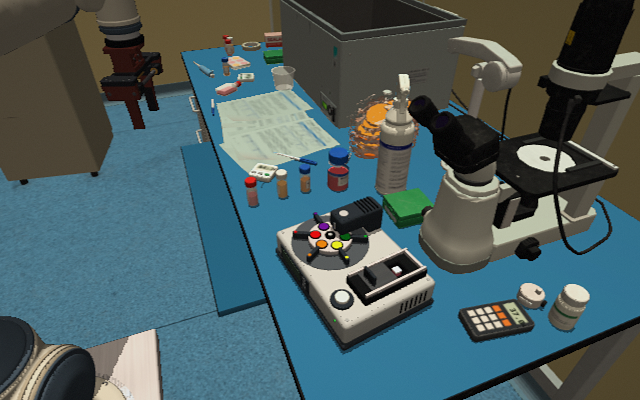

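```bash
cat > h.py <<'E'
import numpy as np,cv2
def cast(s,uv,z):
    uv=np.atleast_2d(uv).astype(float)
    d=np.c_[(uv[:,0]-s["cx"])/s["fx"],(uv[:,1]-s["cy"])/s["fy"],np.ones(len(uv))]@s["R"]
    c=-s["R"].T@s["t"]
    return (c+d*((z-c[2])/d[:,2])[:,None])
def proj(s,X):
    p=np.atleast_2d(X)@s["R"].T+s["t"]
    return np.c_[p[:,0]/p[:,2]*s["fx"]+s["cx"],p[:,1]/p[:,2]*s["fy"]+s["cy"]]
def blobs(s,hue,roi,smin=110,vmin=60):
    x0,y0,x1,y1=roi;h=cv2.cvtColor(np.ascontiguousarray(s["frame"][y0:y1,x0:x1]),cv2.COLOR_RGB2HSV)
    m=((h[...,0]>=hue[0])&(h[...,0]<=hue[1])&(h[...,1]>smin)&(h[...,2]>vmin)).astype(np.uint8)
    n,l,st,c=cv2.connectedComponentsWithStats(m)
    return [(int(st[i,4]),*(c[i]+[x0,y0])) for i in range(1,n) if st[i,4]>=3]
E
python3 - <<'E'
from h import *;import pickle
d=pickle.load(open("s0.pkl","rb"))
for n,roi in(("top",(340,140,470,245)),("side",(275,195,435,350))):
    s=d[n]
    for c,h in dict(violet=(135,160),red=(0,6),orange=(8,20),yellow=(22,33),green=(45,75)).items():
        for b in blobs(s,h,roi):print(n,c,np.round(b,1),cast(s,b[1:],.084)[0].round(4))
    x0,y0,x1,y1=roi
    f=cv2.resize(s["frame"][y0:y1,x0:x1,::-1],None,fx=5,fy=5,interpolation=cv2.INTER_CUBIC)
    cv2.imwrite(f"pics/{n}c.png",cv2.resize(f,None,fx=min(1,600/f.shape[0],800/f.shape[1]),fy=min(1,600/f.shape[0],800/f.shape[1])))
    # deck outline
    hs=cv2.cvtColor(s["frame"],cv2.COLOR_RGB2HSV);m=((hs[...,1]<60)&(hs[...,2]>110)).astype(np.uint8)
    w=np.zeros_like(m);w[y0-5:y1+5,x0-5:x1+5]=m[y0-5:y1+5,x0-5:x1+5]
    c=max(cv2.findContours(w,0,2)[0],key=cv2.contourArea);R=cv2.minAreaRect(c);print(R);P=cast(s,cv2.boxPoints(R),.07);print(P)
    if n=="top":
        rr=cv2.minAreaRect((cast(s,c[:,0,:],.07)[:,:2]*1000).astype(np.float32));print("rect mm",rr)
E
```

```text
top violet [ 69.  371.5 198.9] [0.5052 0.2172 0.084 ]
top violet [  9.  353.7 200.1] [0.5036 0.2575 0.084 ]
top red [ 72.  379.3 209.7] [0.4801 0.2005 0.084 ]
top red [ 10.  372.  225.8] [0.4443 0.2184 0.084 ]
top orange [ 76.  392.5 208.6] [0.4817 0.1706 0.084 ]
top orange [ 10.  403.2 223. ] [0.4486 0.1482 0.084 ]
top yellow [ 73.  397.9 196.6] [0.5086 0.1573 0.084 ]
top yellow [  9. 416. 195.] [0.5111 0.1162 0.084 ]
top green [ 11.  397.5 169.6] [0.5705 0.1554 0.084 ]
((405.3320007324219, 188.57598876953125), (85.32835388183594, 117.43830108642578), 79.69515228271484)
[[ 0.60630378  0.28484999  0.07      ]
 [ 0.6481629   0.01478837  0.07      ]
 [ 0.45183263 -0.00792286  0.07      ]
 [ 0.41181751  0.25657912  0.07      ]]
rect mm ((529.2211303710938, 138.3280792236328), (196.80218505859375, 267.1955871582031), 8.583109855651855)
side violet [  6.  315.2 213.2] [0.5043 0.2601 0.084 ]
side violet [ 53.  323.3 225.8] [0.5056 0.2164 0.084 ]
side red [  5. 295. 231.] [0.4462 0.2224 0.084 ]
side red [ 62.  315.1 234. ] [0.481  0.1994 0.084 ]
side orange [ 16.  282.2 195.6] [0.457  0.345
[... 320 characters left out ...]
01 0.2416 0.084 ]
side green [  5.  393.  213.8] [0.6579 0.198  0.084 ]
side green [  3. 418. 217.] [0.7017 0.1698 0.084 ]
side green [  3. 405. 220.] [0.6712 0.1713 0.084 ]
side green [  3. 409. 219.] [0.6807 0.171  0.084 ]
side green [  5. 400. 221.] [0.6599 0.1723 0.084 ]
side green [ 43.  345.2 236.4] [0.5345 0.1711 0.084 ]
side green [  8.  365.2 235.8] [0.5725 0.1583 0.084 ]
side green [  5.  334.4 320.2] [ 0.4379 -0.0014  0.084 ]
((355.8040466308594, 257.4256591796875), (133.45228576660156, 103.11164855957031), 54.462318420410156)
[[ 0.41008241  0.24595892  0.07      ]
 [ 0.66726324  0.38120168  0.07      ]
 [ 0.64580171  0.01623281  0.07      ]
 [ 0.45330287 -0.03908903  0.07      ]]
```

View pics/topc.png

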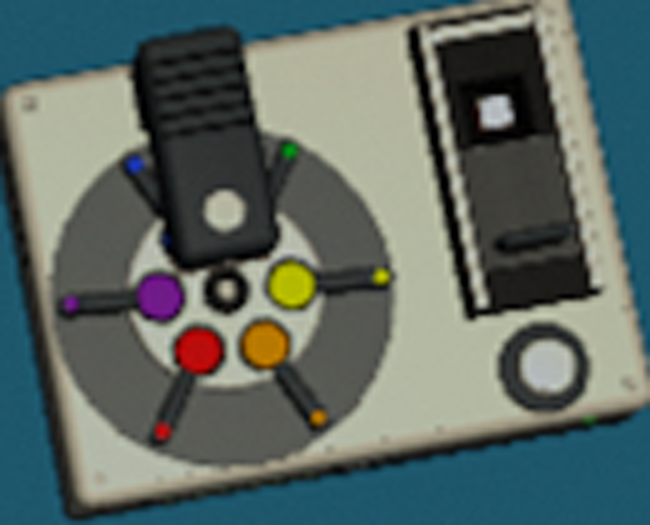

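```bash
cat >> h.py <<'E'
YAW=np.radians(8.7);RZ=np.array([[np.cos(YAW),-np.sin(YAW)],[np.sin(YAW),np.cos(YAW)]])
O=np.array([.5297,.1374])
def w(x,y): return O+RZ@[x,y]
def l(p): return RZ.T@(np.asarray(p)[:2]-O)
def turret(s,roi=(340,140,470,245),cols=None):
    """turret angle (deg) from the direction of the visible filters"""
    ax=np.array([-.015,.052]);out={}
    for c,(h,off) in dict(violet=((135,160),120),red=((0,6),180),orange=((8,20),240),yellow=((22,33),300)).items():
        for b in blobs(s,h,roi):
            v=l(cast(s,b[1:],.084)[0])-ax
            if b[0]>25 and .02<np.hypot(*v)<.04: out[c]=round((np.degrees(np.arctan2(v[1],v[0]))-off+180)%360-180,1)
    return out
E
python3 - <<'E'
from h import *;import pickle
d=pickle.load(open("s0.pkl","rb"));s=d["top"]
print(turret(s))
print("tab",l(cast(s,[340+535/5,140+237/5],.112)[0]), "btn px",proj(s,[*w(-.074,-.085),.082]))
print("plate/tab open?",[proj(s,[*w(x,-.085),.112]) for x in(-.04,-.02,0)])
for z in(.2,.3,.4):print("eyepiece",cast(s,[[410,118],[440,105]],z))
from station import r
for p,y in((w(-.06,.03),126),(w(-.06,-.085),8.7),(w(-.06,-.085),-171.3),(w(.05,-.085),8.7),(w(-.074,-.085),8.7)):
    print(r.inverse_kinematics([*p,.26],[180,0,y]))
E
```

```text
{'violet': np.float64(-35.3), 'red': np.float64(-36.1), 'orange': np.float64(-36.5), 'yellow': np.float64(-35.5)}
tab [-0.02004132 -0.0833207 ] btn px [[449.56183412 212.49034296]]
plate/tab open? [array([[449.64361791, 196.0770961 ]]), array([[447.73987975, 187.24642907]]), array([[445.84462948, 178.45513392]])]
eyepiece [[0.65721237 0.14167235 0.2       ]
 [0.68309936 0.07809499 0.2       ]]
eyepiece [[0.62854157 0.1596872  0.3       ]
 [0.65184878 0.10244568 0.3       ]]
eyepiece [[0.59987077 0.17770205 0.4       ]
 [0.6205982  0.12679636 0.4       ]]
[ 14.76939881 -10.49725363 100.42750404   0.          90.06974959
 -21.23060119]
[ 1.22039144e+00 -1.15755092e+01  1.01368112e+02 -2.54444375e-14
  9.02073974e+01  8.25203914e+01]
[  1.22039144 -11.57550918 101.36811179   0.          90.20739739
 -97.47960856]
[ 2.60233950e+00  5.59203580e+00  8.47962658e+01 -2.54444375e-14
  8.96116984e+01  8.39023395e+01]
[ 9.98291623e-01 -1.38705149e+01  1.03326309e+02 -2.54444375e-14
  9.05442056e+01  8.22982916e+01]
```

View pics/sidec.png

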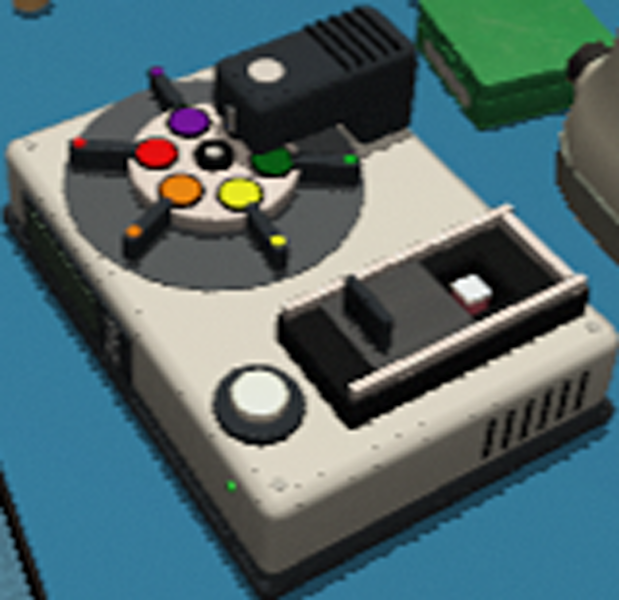

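```bash
python3 - <<'E'
from h import *;from station import r
def fp(a,rad=.064):
    a=np.radians(a);return w(-.015+rad*np.cos(a),.052+rad*np.sin(a))
r.grab(10)
p=fp(176)
r.reach([*p,.38],[180,0,126])
print(r.sense()["tcp_pos"],p)
r.servo_line([*p,.275]);r.servo_line([*p,.2605],speed=.05)
s=r.sense();print(s["tcp_pos"],s["contact_force"],s["opening"])
f0=s["contact_force"]
if abs(f0[2])<5:
    for a in range(180,221,4):
        r.servo_line([*fp(a),.2605],speed=.06)
        s=r.sense();print(a,(s["contact_force"]-f0).round(1),(s["tcp_pos"][:2]-fp(a)).round(4))
    r.servo_line([*fp(205),.2605],speed=.06)
r.servo_line([*fp(200),.40])
p=w(-.055,-.085)
r.reach([*p,.36],[180,0,8.7])
s=r.snapshot("top");cv2.imwrite("pics/t1.png",cv2.resize(s["frame"][130:255,330:480,::-1],None,fx=5,fy=4.8))
print(turret(s),turret(r.snapshot("side"),(275,195,435,350)),r.sense()["clock"])
E
```

```text
[0.44310202 0.18196497 0.38009448] [0.44322224 0.18128871]
[0.44314482 0.18121703 0.26014094] [-0.31056413 -0.2744264   0.43807703] 0.00026532369487231136
180 [0.3 0.3 0.2] [ 0.0001 -0.0003]
184 [ 0.1  0.4 -0.8] [ 0.0001 -0.0003]
188 [ 0.1 -0.2 -0.7] [ 0.0001 -0.0002]
192 [0.1 0.8 0. ] [ 0.0001 -0.0002]
196 [ 0.1  0.4 -0.1] [ 0.0001 -0.0002]
200 [-0.4  0.7  0. ] [ 0.0001 -0.0002]
204 [0.6 0.1 0.5] [ 0.0001 -0.0002]
208 [ 0.6 -0.4 -1. ] [ 0.0001 -0.0002]
212 [ 0.5  0.9 -0.2] [ 0.0001 -0.0002]
216 [-0.   0.2  0.1] [ 0.0001 -0.0002]
220 [-0.1  0.9  0.2] [ 0.0001 -0.0002]
{'violet': np.float64(-0.8), 'red': np.float64(-1.3), 'orange': np.float64(-1.0), 'yellow': np.float64(-5.5)} {'violet': np.float64(-0.5), 'red': np.float64(0.2), 'orange': np.float64(0.8), 'yellow': np.float64(-2.8)} 10.325
```

```bash
python3 - <<'E'
from h import *;from station import r
p=w(-.055,-.084)
r.servo_line([*p,.30]);r.servo_line([*p,.281],speed=.06);r.wait(.2)
f0=r.sense()["contact_force"];print(f0)
x=-.055;hit=0
while x<.030:
    x+=.004 if x<.012 else .001
    r.servo_line([*w(x,-.084),.281],speed=.05)
    s=r.sense();f=RZ.T@(s["contact_force"]-f0)[:2];print(round(x,3),f.round(1),l(s["tcp_pos"])[0].round(4))
    if f[0]<-6: break
r.servo_line([*w(x-.015,-.084),.281],speed=.06)
r.servo_line([*w(-.074,-.085),.34])
r.wait(.2)
for n in("top","side"):
    q=r.snapshot(n);c=(330,130,480,255) if n=="top" else (275,180,435,350)
    cv2.imwrite(f"pics/{n}2.png",cv2.resize(q["frame"][c[1]:c[3],c[0]:c[2],::-1],None,fx=3.5,fy=3.5,interpolation=2))
print(turret(q,(275,195,435,350)),r.sense()["clock"])
E
python3 -c "
import cv2,numpy as np
a=cv2.imread('pics/top2.png');b=cv2.imread('pics/side2.png')
print(a.shape,b.shape);cv2.imwrite('pics/b2.png',b)"
```

```text
[ 0.89056442 -0.19694035  0.02202898]
-0.051 [-0.6  0.7] -0.0508
-0.047 [-0.5  1.1] -0.0468
-0.043 [-0.4 -0.7] -0.0428
-0.039 [-0.7  1. ] -0.0389
-0.035 [-1.3  0.3] -0.0348
-0.031 [-1.2 -0.3] -0.0308
-0.027 [-1.   0.5] -0.0268
-0.023 [-0.8  0.3] -0.0228
-0.019 [-0.8  0.4] -0.0188
-0.015 [-0.8  0.8] -0.0148
-0.011 [-0.4  0.6] -0.0108
-0.007 [-1.1  0.2] -0.0068
-0.003 [-1.6  0.5] -0.0028
0.001 [-0.9  0.2] 0.0012
0.005 [-1.7 -0.1] 0.0052
0.009 [-1.5  1.1] 0.0092
0.013 [-6.5  0.1] 0.0126
{'violet': np.float64(-0.7), 'red': np.float64(1.0), 'orange': np.float64(0.2)} 17.2583
(438, 525, 3) (595, 560, 3)
```

View pics/side2.png

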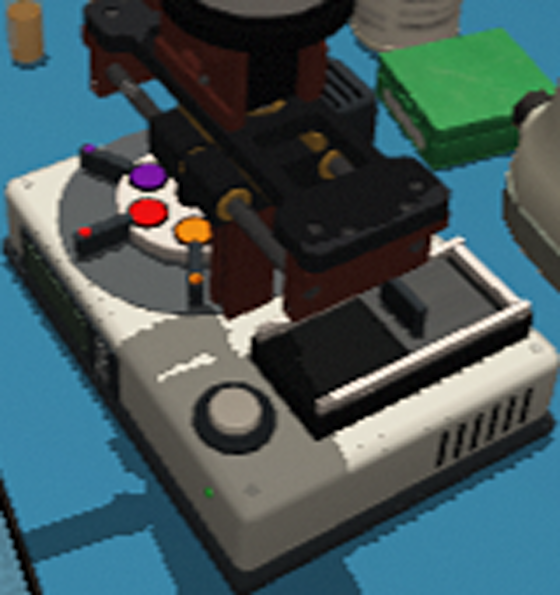

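```bash
python3 - <<'E'
from h import *;from station import r;import pickle
print(r.sense()["opening"],r.sense()["tcp_pos"])
r.reach([.33,.12,.40],[180,0,8.7])
f=[]
for n,c in(("top",(420,140,480,230)),("side",(340,240,440,310))):
    q=r.snapshot(n)
    f.append(cv2.resize(q["frame"][c[1]:c[3],c[0]:c[2],::-1],(400,600) if n=="top" else (400,280),interpolation=2))
    pickle.dump(q,open(f"{n}3.pkl","wb"));print(turret(q,(340,140,470,245) if n=="top" else (275,195,435,350)))
f[1]=np.vstack([f[1],np.zeros((320,400,3),np.uint8)])
cv2.imwrite("pics/c3.png",np.hstack(f));print(r.sense()["clock"])
E
```

```text
0.0005758540137612657 [0.46967588 0.04223582 0.33925091]
{'violet': np.float64(-0.8), 'red': np.float64(-1.2), 'orange': np.float64(-1.2), 'yellow': np.float64(-5.6)}
{'violet': np.float64(-0.3), 'red': np.float64(0.8), 'orange': np.float64(0.8), 'yellow': np.float64(-0.0)}
18.075
```

View pics/c3.png

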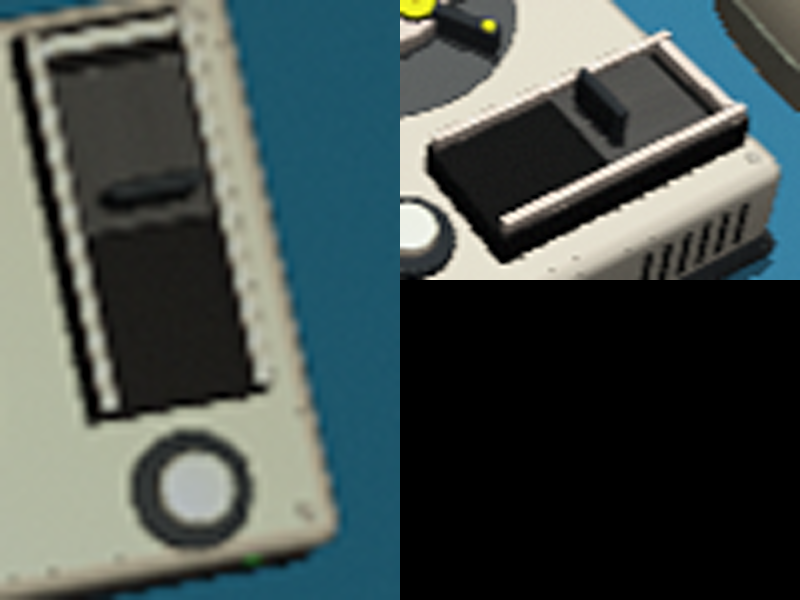

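```bash
python3 - <<'E'
from h import *;from station import r
p=w(-.005,-.084)
r.reach([*p,.34],[180,0,8.7]);r.servo_line([*p,.281]);r.wait(.2)
f0=r.sense()["contact_force"]
for x in(.005,.010,.0115,.0125,.013,.0135,.014,.0145,.015,.0155,.016):
    r.servo_line([*w(x,-.084),.281],speed=.03);r.wait(.1)
    s=r.sense();f=RZ.T@(s["contact_force"]-f0)[:2];print(x,f.round(1),l(s["tcp_pos"])[0].round(4))
    if f[0]<-9: break
r.servo_line([*w(-.01,-.084),.281]);r.servo_line([*w(-.074,-.085),.34]);print(r.sense()["clock"])
E
```

```text
0.005 [ 0.3 -0.6] 0.005
0.01 [-1.  -0.6] 0.01
0.0115 [0.  0.1] 0.0115
0.0125 [-5.1  0.5] 0.0122
0.013 [-7.2  0.2] 0.0125
0.0135 [-9.   1.3] 0.0127
0.014 [-11.3  -0.8] 0.0129
23.5083
```

```bash
python3 - <<'E'
from h import *;from station import r
p=w(-.074,-.085)
r.servo_line([*p,.27]);r.wait(.2);f0=r.sense()["contact_force"]
z=.267
while z>.252:
    z-=.001;r.servo_line([*p,z],speed=.03);r.wait(.05)
    s=r.sense();f=(s["contact_force"]-f0)[2];print(round(z,4),f.round(1),s["tcp_pos"][2].round(4))
    if f>9: break
r.wait(.3)
r.servo_line([*p,.29],speed=.06);r.servo_line([*p,.36]);r.reach([.33,.12,.40],[180,0,8.7]);r.wait(.3)
q=r.snapshot("top");print(turret(q),r.sense()["clock"])
cv2.imwrite("pics/t4.png",cv2.resize(q["frame"][130:250,330:480,::-1],None,fx=5,fy=5,interpolation=2))
E
```

```text
0.266 -0.6 0.266
0.265 0.1 0.2649
0.264 1.4 0.2642
0.263 1.6 0.2632
0.262 2.2 0.2621
0.261 2.5 0.2611
0.26 3.6 0.2601
0.259 5.0 0.2593
0.258 10.2 0.2592
{'violet': np.float64(-0.8), 'red': np.float64(-1.1), 'orange': np.float64(-1.2), 'yellow': np.float64(-5.6)} 29.7083
```

View pics/t4.png

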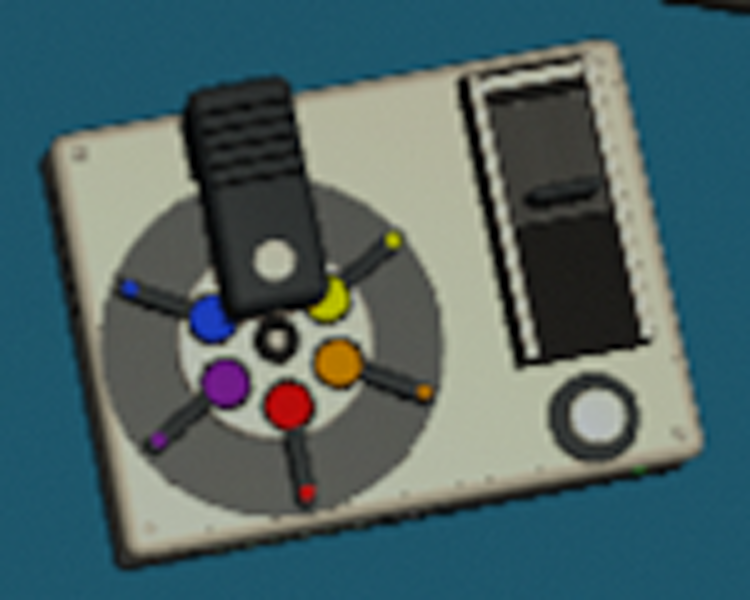

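The picture shows the green filter hidden under the head, with red opposite it at about (289,405). The shield is shut, with its tab at (562,193), and the button at (597,415) is up again. The button bottomed out over its full 5 mm travel.

```bash
python3 -c "
from station import r
print(r.hand_in())"
```

```text
the job is handed in; nothing more can be done
None
```

The job is handed in at about 30 s on the robot's clock: the green filter is indexed under the lamp head, the shield is shut against its stop, and the read button was pressed fully down and released; no verdict was returned.

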